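Clear the scraper off the cutter box and hold its lid half open

TASK

The dough scraper was left lying on the lid of the white cutter box: slide it blade first into the slot of the wooden scraper holder, fully home, and leave it lying there. Then lift the box lid by its red front tab to 45 degrees and keep holding it there so a pupil can reach the cutters; the lid falls shut by itself, so finish with the gripper still holding it still at that angle. Do not disturb the other things on the worktop.

Things in the scene. Friction and masses are not known exactly. Their poses are not given: they have to be found in the camera images.
- scraper: dough scraper lying flat on the closed lid: blue handle bar 24 (x) x 110 (y) x 28 (z) mm with a steel blade 110 mm wide and 3 mm thick that runs from the handle's +x face 105 mm on in +x, undersides flush; 0.16 kg (+-30%). Origin: centre of the handle's underside; z up
- scraper_tip (a point): middle of the blade's front edge, 117 mm in +x of the scraper's origin
- scraper_holder: fixed wooden block 160 (x) x 154 (y) x 52 mm tall, origin at the centre of its underside, z up. Its front part (x from -80 to +5 mm) is a flat ledge 30 mm high; the back is a hood with a level slot that opens to -x. With the blade fully home the scraper's origin is at x=-47, its handle resting on the ledge, 40 mm clear of the hood
- slot_mouth (a point): centre of the slot's mouth (holder x=+5 mm), on its floor, which is level with the ledge, 30 mm above the worktop; axes as the holder's. The slot is 10 mm high, 122 mm wide (y) and 65 mm deep in +x to a solid end wall; two small steel guides flare the mouth, reaching 17 mm forward of it
- cutter_box: fixed white open box 200 (x) x 220 (y) x 120 mm tall with pastry cutters inside; origin at the centre of its underside, z up. Its grey lid, 8 mm thick with top surface 129 mm above the worktop, is hinged on the +x rim; the tab juts out on the -x side
- box_lid (a joint): angle of the lid: 0 shut, grows as the front edge rises (45 degrees = 0.785), at most 1.75; the lid weighs 0.28 kg and falls shut when let go; the lid turns about the box's +y axis
- lid_tab (a point): point to grip on the lid's red pull tab, moves with the lid; shut, 238 mm in -x of the hinge axis and 6 mm above it. The tab is 26 mm wide (y), 12 mm thick, juts level 50 mm out of the lid's front edge; this point is 32 mm out. Gripped on its two sides (fingers closing along y, tool pointing down) it can pivot between the fingers
- lid_hinge (a point): middle of the lid's hinge axis, on the box's far (+x) rim, 120 mm above the worktop
- tin: bystander, leave alone: printed food tin, 57 mm across, 72 tall; origin at the centre of its underside
- spice_jar: bystander, leave alone: small glass spice jar with black cap, 45 mm across, 105 tall; origin at the centre of its underside
- timer: bystander, leave alone: red and white kitchen timer, 68 mm across, 57 tall; origin at the centre of its underside
- teaspoon: bystander, leave alone: metal teaspoon lying flat, 130x26x11 mm; origin at the centre of its underside

How it is judged:
By the outcome, as a careful person would: the job done as asked, in the order asked, and still so for the second after the job is handed in, while the arm keeps its last pose, push and grip.
It also fails if it takes over 58 s, if anything falls off the work surface, if the arm or the gripper's body presses on something with over 40 N, if the wrist force passes 120 N, or if a joint passes its speed limit or range.

ROBOT

A 7-joint arm with a two-finger parallel gripper is mounted at the origin on a cart in front of the work surface, level with it; the furniture and walls round the work are solid. World frame = base frame: x ahead of the robot, y to its left, z up, the work surface at z = 0. Lengths are in m, angles in rad, forces in N, time in s.
With the tool pointing down it reaches from about 0.4 to 0.925 m from the base axis. Payload 4.1 kg.
Tool frame: the origin (TCP) lies between the finger pads, 19 mm behind the fingertips; this is the grasp point; z points along the fingers, y is the line along which they close (so a half turn about z gives the same grasp; the last joint's range is limited). The gripper opens to 85 mm and grips with 20 to 120 N. Pads are 22 mm wide; open, the fingers measure 114 mm over their backs; the gripper's body (76 mm by 85 mm) begins 54 mm behind the grasp point. The pads swing forward as they close: fully open they stand 13 mm farther back than shut.
Start: joints at [1.162, 0.398, 0.045, 1.537, -0.019, 1.207, -0.051], TCP at [0.198, -0.619, 0.25] pointing down, gripper open.
Joint ranges: [-2.82, 2.82], [-0.49, 2.23], [-1.37, 1.46], [0, 2.46], [-1.36, 4.5], [0.23, 2], [-2.94, 2.94]. Speed limits (rad/s): [2.57, 2.57, 3.14, 3.14, 3.14, 3.14, 3.14].

INTERFACE

Orientations are given as a unit quaternion [x, y, z, w].
In Python, from workcell import manip gives the robot as it stands. The module is installed in compiled form; this text tells all that it offers.
- The arm moves only by the shell command python3 -m pendant 'ROWS' [OPENING]. ROWS is JSON, a list of rows, each a list of 6 numbers: the shift along the tool's x, y, z in mm, then the turn, a rotation vector about the tool's x, y, z in rad. A call has 1 to 12 rows; each row is the pose to reach, as a shift and turn from the pose commanded when the call began, along the tool's axes at that moment; what a row does not reach only later rows make up. A row lasts 1/12 s, in which the tool goes at most 41.7 mm and 7.16 degrees, less where a joint would pass 70% of its speed; a pose out of reach is approached as far as the arm can. A call with a gripper value outside its range is refused whole. OPENING is the closure, from 0 (fully open) to 1 (shut), set as the call begins (- or left out, the last holds). The fingers move at their own pace and stop on an object; the grip force is fixed at half the most. Time passes only in rows, so rows that repeat a pose let the fingers close. It gives the time, the measured TCP pose, the force, the opening and the grip force at its end, in the units of the state.
- manip.state(): the state, without advancing time (a new reading comes with each control period).
- manip.snapshot(name): name is "scene" or "side" or "wrist"; returns (picture, depth): 384x512x3 uint8, red, green, blue; 384x512 float32, m along the optical axis (not along the pixel's ray), 0 where there is no reading.
- manip.camera_params(name): a dict with "camera_matrix" (3x3 intrinsics, pixels), "dist_coeffs" ([k1, k2, p1, p2, k3] as OpenCV has them; the pictures are not rectified), "extrinsics" (4x4, takes a point from world to camera coordinates). Camera axes: x right, y up, looking along -z (the intrinsics and any distortion apply to the point x, -y, -z); pixel columns grow to the right and rows downward; lengths in m; the calibration is good to about 2 mm. A picture is of the moment at which its call begins: read the wrist's pose just before it. camera_params takes no time and is no camera call; for the wrist camera it gives the pose at the moment of the call.
- manip.job_done(): hands the job in; it is judged then, once.
The state is a dict: "t": time; "qpos": joint angles; "dq": joint speeds; "tau": joint torques, N m; "ee_pos": TCP position; "eef_rot": TCP orientation; "wrist_force": force on the tool from outside, world axes, zero at the start; "torque": the same for the moment, N m; "grip_width": finger opening in m; "finger_force": force on a finger pad.
Only numpy, scipy, OpenCV 4.12 (cv2) and the standard library are available. Lean on these libraries where they do the work, as an engineer would, in place of code of your own. Each camera call takes 0.05 s, during which the arm holds its last target. There are 200 camera calls.

## Working session

There is one attempt and no reset: what is moved stays moved. The work goes in short steps, Python scripts to look and compute and a shell command to move; the robot and the scene stay as the last step left them, time stands still between calls to the robot, and variables do not carry over. Pictures are saved under pics/ and viewed, at most 10 in all, crops included, and the job is handed in when it is done.

```bash
mkdir -p pics
cat > h.py <<'E'
import numpy as np, cv2
from workcell import manip
def pts(name,d=None):
    """world xyz per pixel from depth"""
    img,dep=manip.snapshot(name); c=manip.camera_params(name)
    return img,dep,c,world(c,dep)
def world(c,dep):
    K=np.array(c["camera_matrix"],float);D=np.array(c["dist_coeffs"],float);T=np.array(c["extrinsics"],float)
    h,w=dep.shape; u,v=np.meshgrid(np.arange(w,dtype=float),np.arange(h,dtype=float))
    n=cv2.undistortPoints(np.stack([u.ravel(),v.ravel()],1)[:,None],K,D)[:,0]
    d=dep.ravel(); P=np.stack([n[:,0]*d,-n[:,1]*d,-d],1)
    return ((P-T[:3,3])@T[:3,:3]).reshape(h,w,3)
def save(n,img): cv2.imwrite(f"pics/{n}.png",img[:,:,::-1])
E
python3 - <<'E'
from h import *
print(manip.state())
out=[]
for n in ["scene","side"]:
    s=pts(n); np.savez(f"/tmp/{n}.npz",img=s[0],P=s[3],dep=s[1]); out.append(s[0]); T=np.array(s[2]["extrinsics"]); print(n,-T[:3,:3].T@T[:3,3],(s[1]>0).mean())
save("a",cv2.resize(np.vstack(out),(800*512*1//800,768))[:600] if 0 else cv2.resize(np.hstack(out),(800,300)))
save("scene",out[0]);save("side",out[1])
E
```

```text
{'t': 0.0, 'qpos': array([ 1.16198551,  0.39919617,  0.04503047,  1.5378877 , -0.01869683,
        1.20693357, -0.0506922 ]), 'dq': array([ 2.12449495e-03,  1.54125625e-04,  6.38893245e-04, -8.26350506e-04,
        9.04548977e-05, -6.05279004e-04,  4.58142142e-04]), 'tau': array([ 2.75505026e-04, -4.75119960e+01,  1.36487737e+00, -2.54223347e+01,
        1.17421933e-02,  9.68193461e-03,  1.74534808e-06]), 'ee_pos': array([ 0.19800722, -0.61846303,  0.24895727]), 'eef_rot': array([ 9.88016065e-01,  1.54347825e-01, -2.23168310e-04, -9.76528115e-04]), 'wrist_force': array([0.22420643, 0.31033445, 0.49087989]), 'torque': array([0.04030029, 0.01177075, 0.00663088]), 'finger_force': 0.0, 'grip_width': 0.08546645017599314}
scene [0.9129265  0.90122291 1.4172761 ] 0.9920196533203125
side [0.45216271 0.88922943 0.94813663] 0.9961496988932291
```

View pics/scene.png

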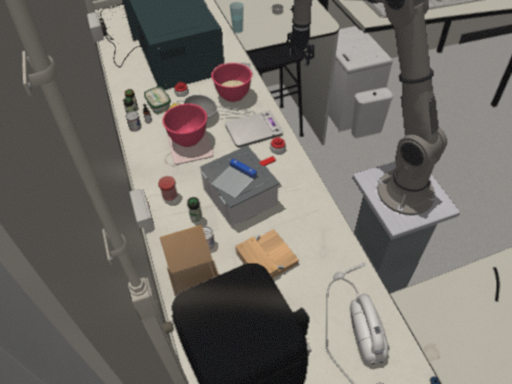

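View pics/side.png

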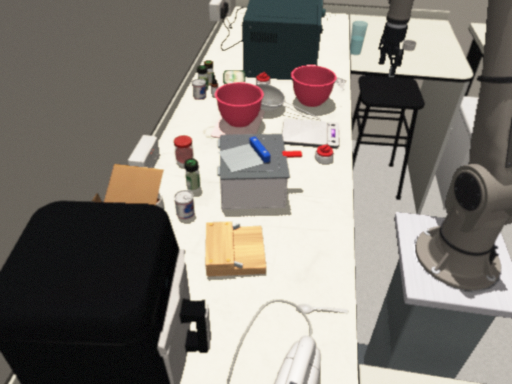

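Scene view: box with the blue handle at (243,168), red tab (267,161), holder (268,253); side view: handle (260,150), tab (292,154), holder (235,248), slot opening toward the robot (right). Now measure.

Run:
```python
from h import *
def rect(m,P,t):
    n,l,st,_=cv2.connectedComponentsWithStats(m.astype(np.uint8))
    for i in range(1,n):
        if st[i,4]>25:
            q=P[l==i]; r=cv2.minAreaRect((q[:,:2]*1000).astype(np.float32))
            print(t,st[i],"med",q.mean(0).round(4),"z",np.percentile(q[:,2],[10,50,90]).round(4),"rect",np.round(r[0],1),np.round(r[1],1),round(r[2],1))
for n in ["scene","side"]:
    d=np.load(f"/tmp/{n}.npz"); img,P=d["img"],d["P"]; hsv=cv2.cvtColor(img,cv2.COLOR_RGB2HSV); H,S,V=[hsv[...,i].astype(int) for i in range(3)]
    z=P[...,2]; reg=(P[...,0]>.25)&(P[...,0]<1.0)&(abs(P[...,1])<.6)
    print(n)
    rect(reg&(H>100)&(H<130)&(S>150)&(z>.1),P,"blue")
    rect(reg&((H<6)|(H>174))&(S>150)&(z>.09),P,"red")
    rect(reg&(abs(z-.130)<.006),P,"lidtop")
    rect(reg&(H>8)&(H<25)&(S>70)&(abs(z-.052)<.005),P,"hood")
    rect(reg&(H>8)&(H<25)&(S>70)&(abs(z-.030)<.005),P,"ledge")
    t=reg&(abs(z)<.006);print("table z",np.median(z[t]))
    rect(reg&(z>.012)&(z<.115)&(P[...,1]>-.35),P,"any")
```

```text
scene
blue [231 159  25  16 118] med [ 0.5932 -0.2119  0.1565] z [0.1519 0.1564 0.1611] rect [ 592.6 -211.3] [ 26.2 105.9] 30.7
red [260 157  15   8  65] med [ 0.4911 -0.2269  0.133 ] z [0.1293 0.1333 0.1373] rect [ 490.8 -226.6] [56.7 22.6] 8.5
lidtop [172 111  36  23  88] med [ 0.6966 -0.5105  0.1287] z [0.1253 0.1278 0.1332] rect [ 693.1 -521.2] [170.1  73.4] 23.2
lidtop [ 200  145   80   63 2342] med [ 0.6108 -0.1964  0.1307] z [0.1268 0.1308 0.1345] rect [ 590.1 -208.5] [263.3 232.6] 11.4
lidtop [174 269  38  14  75] med [0.8784 0.1407 0.1299] z [0.1253 0.1297 0.1345] rect [874.  140.8] [  7.6 118.1] 88.9
lidtop [369 308  11  26 120] med [0.4216 0.4727 0.1281] z [0.1245 0.1271 0.1332] rect [420.3 470. ] [78.3 23.4] 74.1
hood [236 237  42  37 620] med [0.6516 0.0901 0.0522] z [0.0489 0.0523 0.0554] rect [654.7  99.5] [ 76.8 156.8] 13.2
ledge [257 230  41  44 719] med [0.5724 0.0847 0.0302] z [0.0267 0.0302 0.0334] rect [580.2  83.5] [ 95.5 159.2] 11.0
table z 0.0011822675558129615
any [ 201  174   77   52 1222] med [ 0.6285 -0.1233  0.0637] z [0.0228 0.064  0.1036] rect [ 655.7 -
[... 3053 characters left out ...]
any [174 190  21  28 470] med [ 0.7845 -0.028   0.0537] z [0.0234 0.0629 0.0712] rect [787.8 -38.5] [56.2 61.8] 7.7
any [ 206  221   61   54 2868] med [0.6099 0.1065 0.0388] z [0.0269 0.0327 0.0531] rect [609.4  93. ] [159.2 159.6] 12.5
any [ 274  299   47   85 1141] med [0.4107 0.4032 0.0744] z [0.0559 0.0712 0.1084] rect [418.1 384.4] [100.7 197. ] 5.9
any [227 319  29  65 237] med [0.5425 0.4211 0.0775] z [0.0395 0.0811 0.1094] rect [539.8 413. ] [112.4  11.2] 70.5
any [169 322  43  62 864] med [0.6422 0.4352 0.0807] z [0.0554 0.0811 0.1069] rect [633.3 433. ] [ 59.5 178.7] 2.9
any [  4 371  16  13 110] med [0.9923 0.5397 0.0498] z [0.0391 0.0521 0.0564] rect [993.2 538.7] [14.3 26.3] 7.0
```

```bash
cat >> h.py <<'E'
from scipy.spatial.transform import Rotation as Ro
def Rt(yaw,pitch=0):
    """tool pointing down, tool y toward yaw (deg)"""
    a=np.radians(yaw); y=np.array([np.cos(a),np.sin(a),0]); z=np.array([0,0,-1.]); x=np.cross(y,z)
    return Ro.from_matrix(np.stack([x,y,z],1))
def delta(p,R):
    s=manip.state(); R0=Ro.from_quat(s["eef_rot"])
    d=R0.inv().apply(np.array(p)-s["ee_pos"])*1000; r=(R0.inv()*R).as_rotvec()
    print("d",d.round(1),"r",r.round(4),"rows>=",np.linalg.norm(d)/41.7,np.degrees(np.linalg.norm(r))/7.16)
def st():
    s=manip.state(); R=Ro.from_quat(s["eef_rot"]).as_matrix()
    print("t",s["t"],"p",s["ee_pos"].round(4),"yawY",np.degrees(np.arctan2(R[1,1],R[0,1])).round(2),"z",R[:,2].round(4),"F",s["wrist_force"].round(1),"M",s["torque"].round(2),"w",s["grip_width"].round(4),"ff",s["finger_force"])
E
python3 - <<'E'
from h import *
delta([.59,-.21,.27],Rt(31.5))
T=np.array(manip.camera_params("wrist")["extrinsics"]);print(T,-T[:3,:3].T@T[:3,3]); st()
E
```

```text
d [ 497.9 -269.6  -20.5] r [-1.3000e-03 -1.5000e-03 -1.8107e+00] rows>= 13.587172888310839 14.489909673326675
[[ 0.30487667 -0.95239124 -0.00106453 -0.64855979]
 [ 0.91399639  0.29289963 -0.28074974  0.03626783]
 [ 0.26769539  0.08462106  0.95978042 -0.37923422]
 [ 0.          0.          0.          1.        ]] [ 0.26610134 -0.59621429  0.37347335]Traceback (most recent call last):
  File "<stdin>", line 3, in <module>
  File "h.py", line 25, in st
    print("t",s["t"],"p",s["ee_pos"].round(4),"yawY",np.degrees(np.arctan2(R[1,1],R[0,1])).round(2),"z",R[:,2].round(4),"F",s["wrist_force"].round(1),"M",s["torque"].round(2),"w",s["grip_width"].round(4),"ff",s["finger_force"])
                                                                                                                                                                                   ^^^^^^^^^^^^^^^^^^^^^
AttributeError: 'float' object has no attribute 'round'
```

```bash
sed -i 's/s\["grip_width"\].round(4)/round(s["grip_width"],4)/' h.py
python3 -m pendant '[[30,-15,-20,0,0,-0.1],[65,-35,-20,0,0,-0.22],[100,-55,-20,0,0,-0.34],[135,-73,-20,0,0,-0.46],[170,-92,-20,0,0,-0.58],[205,-111,-20,0,0,-0.7],[240,-130,-20,0,0,-0.82],[275,-149,-20,0,0,-0.94],[310,-168,-20,0,0,-1.06],[345,-187,-20,0,0,-1.18],[380,-206,-20,0,0,-1.3],[415,-225,-20,0,0,-1.42]]'
python3 - <<'E'
from h import *
st();delta([.59,-.21,.27],Rt(31.5))
E
```

```text
t: 1.1
ee_pos: [0.5255, -0.2766, 0.2697]
eef_rot: [0.647, 0.763, -0.0, -0.0]
wrist_force: [1.1, -0.0, 0.1]
grip_width: 0.0856
finger_force: 0.0
t 1.1 p [ 0.5255 -0.2766  0.2697] yawY 9.44 z [-5.e-04 -1.e-04 -1.e+00] F [ 1.1 -0.   0.1] M [-0.01 -0.03 -0.  ] w 0.0856 ff 0.0
d [55.2 74.5 -0.3] r [-5.00e-04 -1.00e-04 -3.85e-01] rows>= 2.2231842493866787 3.0808545621115333
```

```bash
python3 -m pendant '[[14,19,0,0,0,-0.1],[28,37,0,0,0,-0.2],[41,56,0,0,0,-0.3],[55,74,0,0,0,-0.38],[55,74,0,0,0,-0.38],[55,74,0,0,0,-0.38]]'
python3 - <<'E'
from h import *
st();img,dep,c,P=pts("wrist"); save("w1",img); np.savez("/tmp/w1.npz",img=img,P=P,dep=dep)
hsv=cv2.cvtColor(img,cv2.COLOR_RGB2HSV); H,S,V=[hsv[...,i].astype(int) for i in range(3)]; z=P[...,2]
for t,m in [("blue",(H>100)&(H<130)&(S>150)&(z>.148)&(z<.165)),("red",((H<6)|(H>174))&(S>150)&(z>.1)&(z<.15))]:
    q=P[m]; r=cv2.minAreaRect((q[:,:2]*1000).astype(np.float32)); print(t,len(q),np.percentile(q[:,2],[5,50,95]),r)
E
```

```text
t: 1.6
ee_pos: [0.5896, -0.2105, 0.2694]
eef_rot: [0.492, 0.87, 0.0, -0.001]
wrist_force: [0.3, -0.8, -0.3]
grip_width: 0.0858
finger_force: 0.0
t 1.6 p [ 0.5896 -0.2105  0.2694] yawY 31.03 z [-9.e-04  1.e-03 -1.e+00] F [ 0.3 -0.8 -0.3] M [-0.04  0.   -0.01] w 0.0858 ff 0.0
blue 4199 [0.15467368 0.15716155 0.15844174] ((585.2572021484375, -214.46685791015625), (23.290128707885742, 108.3418197631836), 33.344905853271484)
red 2482 [0.13006207 0.13228344 0.13356668] ((613.2941284179688, -202.3442840576172), (322.8570861816406, 26.072683334350586), 12.268714904785156)
```

View pics/w1.png

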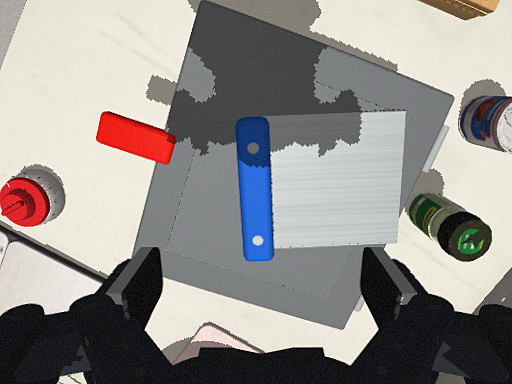

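Run:
```python
from h import *
d=np.load("/tmp/w1.npz"); img,P=d["img"],d["P"]; z=P[...,2]
hsv=cv2.cvtColor(img,cv2.COLOR_RGB2HSV); H,S,V=[hsv[...,i].astype(int) for i in range(3)]
m=((H<6)|(H>174))&(S>150)&(z>.125)&(z<.14); n,l,s,_=cv2.connectedComponentsWithStats(m.astype(np.uint8)); i=1+np.argmax(s[1:,4]); q=P[l==i]
print("tab",s[i],cv2.minAreaRect((q[:,:2]*1000).astype(np.float32)),np.median(q[:,2]))
m=(abs(z-.132)<.004)&(V>125)&(S<40); m=cv2.morphologyEx(m.astype(np.uint8),cv2.MORPH_OPEN,np.ones((5,5)));n,l,s,_=cv2.connectedComponentsWithStats(m); i=1+np.argmax(s[1:,4]); q=P[l==i]
print("blade",s[i],cv2.minAreaRect((q[:,:2]*1000).astype(np.float32)),np.median(q[:,2]))
m=(abs(z-.13)<.005)&(S<60);n,l,s,_=cv2.connectedComponentsWithStats(m.astype(np.uint8)); i=1+np.argmax(s[1:,4]); q=P[l==i]
print("lid",s[i],cv2.minAreaRect((q[:,:2]*1000).astype(np.float32)),np.median(q[:,2]))
delta([.5857,-.214,.19],Rt(32.5));delta([.5857,-.214,.1555],Rt(32.5))
```

```text
tab [  96  112   80   52 2479] ((485.27301025390625, -230.18418884277344), (60.83061599731445, 26.072683334350586), 12.26871395111084) 0.13228556250824602
blade [  137   111   270   196 30119] ((607.1870727539062, -235.2904510498047), (222.64125061035156, 170.23519897460938), 32.481319427490234) 0.1312115706922269
lid [  131     0   324   330 61391] ((607.9764404296875, -204.69146728515625), (213.73558044433594, 226.2954559326172), 11.817151069641113) 0.13028242697255726
d [ 0.1 -3.4 79.4] r [-0.0014 -0.0006 -0.0284] rows>= 1.9048802572149552 0.22721829492444814
d [  0.   -3.4 113.9] r [-0.0014 -0.0006 -0.0284] rows>= 2.7316520581026267 0.22721829492444814
```

```bash
python3 -m pendant '[[0,-3.4,30,0,0,-0.028],[0,-3.4,60,0,0,-0.028],[0,-3.4,85,0,0,-0.028],[0,-3.4,105,0,0,-0.028],[0,-3.4,114,0,0,-0.028],[0,-3.4,114,0,0,-0.028],[0,-3.4,114,0,0,-0.028]]'
python3 -m pendant '[[0,0,0,0,0,0],[0,0,0,0,0,0],[0,0,0,0,0,0],[0,0,0,0,0,0],[0,0,0,0,0,0],[0,0,0,0,0,0],[0,0,0,0,0,0],[0,0,0,0,0,0],[0,0,0,0,0,0]]' 1
python3 - <<'E'
from h import *
st()
E
```

```text
t: 2.23
ee_pos: [0.5861, -0.215, 0.1564]
eef_rot: [0.482, 0.876, -0.0, 0.0]
wrist_force: [0.1, 1.1, -0.1]
grip_width: 0.0851
finger_force: 0.0
t: 2.98
ee_pos: [0.5868, -0.214, 0.1568]
eef_rot: [0.481, 0.877, 0.0, 0.001]
wrist_force: [-0.3, -0.3, 5.1]
grip_width: 0.0225
finger_force: 59.8
t 2.9833 p [ 0.5868 -0.214   0.1568] yawY 32.49 z [ 1.3e-03 -5.0e-04 -1.0e+00] F [-0.3 -0.3  5.1] M [0.09 0.2  0.06] w 0.0225 ff 59.811771512031555
```

```bash
python3 -m pendant '[[0,0,-12,0,0,0],[0,0,-40,0,0,0],[0,0,-75,0,0,0],[0,0,-105,0,0,0],[0,0,-120,0,0,0]]'
python3 - <<'E'
from h import *
st(); delta([.545,-.04,.275],Rt(12.5))
E
```

```text
t: 3.4
ee_pos: [0.5875, -0.2142, 0.2802]
eef_rot: [0.481, 0.877, 0.0, 0.003]
wrist_force: [2.1, 0.3, -1.3]
grip_width: 0.0229
finger_force: 59.1
t 3.4 p [ 0.5875 -0.2142  0.2802] yawY 32.49 z [ 0.0047 -0.0018 -1.    ] F [ 2.1  0.3 -1.3] M [-0.13 -0.07 -0.06] w 0.0229 ff 59.06848847866058
d [169.7  57.7   4.7] r [0.0037 0.0035 0.3488] rows>= 4.3009877495621645 2.7916596578128945
```

```bash
python3 -m pendant '[[15,5,2,0,0,0.04],[45,16,4,0,0,0.1],[80,28,4,0,0,0.17],[115,40,4,0,0,0.24],[145,50,4,0,0,0.31],[165,56,4,0,0,0.349],[170,58,4,0,0,0.349],[170,58,4,0,0,0.349],[170,58,4,0,0,0.349]]'
python3 - <<'E'
from h import *
st();img,dep,c,P=pts("wrist"); save("w2",img); np.savez("/tmp/w2.npz",img=img,P=P,dep=dep)
E
```

```text
t: 4.15
ee_pos: [0.5438, -0.0407, 0.2719]
eef_rot: [0.626, 0.78, -0.001, 0.0]
wrist_force: [-0.6, -0.8, -1.8]
grip_width: 0.023
finger_force: 58.9
t 4.15 p [ 0.5438 -0.0407  0.2719] yawY 12.49 z [-3.0e-04 -1.3e-03 -1.0e+00] F [-0.6 -0.8 -1.8] M [-0.08  0.07  0.05] w 0.023 ff 58.9163875579834
```

View pics/w2.png

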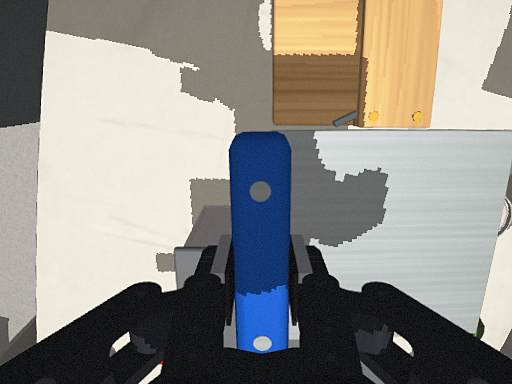

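Handle (260,240) and blade edge (row 131) sit square in the tool; holder is at top, its near side at row ~126, hood step at column ~362. Measure both.

Run:
```python
from h import *
d=np.load("/tmp/w2.npz"); img,P=d["img"],d["P"]; z=P[...,2]
tcp=np.array([.5438,-.0407,.2719]);th=np.radians(12.49);yd=np.array([np.cos(th),np.sin(th)]);xd=np.array([-yd[1],yd[0]])
hsv=cv2.cvtColor(img,cv2.COLOR_RGB2HSV); H,S,V=[hsv[...,i].astype(int) for i in range(3)]
Q=np.stack([(P[...,:2]-tcp[:2])@yd,(P[...,:2]-tcp[:2])@xd,z-tcp[2]],-1)*1000  # fwd, left, up rel tcp
def line(m,name,axis,side):
    q=Q[m]; o=1-axis; lo,hi=np.percentile(q[:,o],[3,97]); b=np.linspace(lo,hi,15); xs=[];ys=[]
    for i in range(14):
        s=q[(q[:,o]>=b[i])&(q[:,o]<b[i+1])]
        if len(s)>5: xs.append((b[i]+b[i+1])/2); ys.append(np.percentile(s[:,axis],99 if side>0 else 1))
    k=np.polyfit(xs,ys,1); r=np.array(ys)-np.polyval(k,xs); g=abs(r)<2
    k=np.polyfit(np.array(xs)[g],np.array(ys)[g],1); print(name,"at mid",np.polyval(k,(lo+hi)/2).round(2),"mid",((lo+hi)/2).round(1),"slope deg",np.degrees(np.arctan(k[0])).round(2),"up",np.percentile(q[:,2],[5,50,95]).round(1))
bl=(S<60)&(Q[...,2]>-40)&(Q[...,2]<-12)&(Q[...,0]>25)
line(bl,"blade left edge",1,1); line(bl,"blade tip",0,1)
q=Q[bl&(Q[...,1]>0)]; A=np.c_[q[:,:2],np.ones(len(q))]; print("blade plane",np.linalg.lstsq(A,q[:,2],rcond=None)[0])
hd=(H>100)&(H<130)&(S>150)&(Q[...,2]>-10); line(hd,"handle left end",1,1); print("handle top",np.percentile(Q[hd][:,2],[10,50,90]))
wood=(H>8)&(H<25)&(S>60)
hood=wood&(abs(z-.052)<.005); ledge=wood&(abs(z-.030)<.005)
line(hood,"hood right side",1,-1); line(hood,"hood front",0,-1); line(hood,"hood back",0,1); line(ledge,"ledge front",0,-1); line(ledge,"ledge right",1,-1)
```

```text
blade left edge at mid 55.24 mid 71.3 slope deg 0.37 up [-25.6 -24.6 -23.6]
blade tip at mid 115.46 mid 9.6 slope deg -1.35 up [-25.6 -24.6 -23.6]
blade plane [-1.31743307e-03 -9.57959247e-04 -2.44894848e+01]Traceback (most recent call last):
  File "<stdin>", line 16, in <module>
  File "<stdin>", line 12, in line
    raise TypeError("expected non-empty vector for x")
TypeError: expected non-empty vector for x
```

Run:
```python
from h import *
d=np.load("/tmp/w2.npz"); img,P=d["img"],d["P"]; z=P[...,2]
tcp=np.array([.5438,-.0407,.2719]);th=np.radians(12.49);yd=np.array([np.cos(th),np.sin(th)]);xd=np.array([-yd[1],yd[0]])
hsv=cv2.cvtColor(img,cv2.COLOR_RGB2HSV); H,S,V=[hsv[...,i].astype(int) for i in range(3)]
Q=np.stack([(P[...,:2]-tcp[:2])@yd,(P[...,:2]-tcp[:2])@xd,z-tcp[2]],-1)*1000
for n,r,c in [("hood",60,400),("ledge",30,315),("handle",200,240)]: print(n,Q[r,c].round(1),z[r,c],hsv[r,c])
wood=(H>5)&(H<25)&(S>60)
for n,h in [("hood",.052),("ledge",.03)]:
    m=cv2.morphologyEx((wood&(abs(z-h)<.006)).astype(np.uint8),cv2.MORPH_OPEN,np.ones((5,5)))>0
    q=Q[m]; print(n,m.sum(),np.median(z[m]))
    for lab,ax,f,sgn in [("front",0,1,-1),("back",0,1,1),("right",1,0,-1)]:
        lo,hi=np.percentile(q[:,f],[5,95]); b=np.linspace(lo,hi,11); xs=(b[1:]+b[:-1])/2
        ys=np.array([np.percentile(q[(q[:,f]>=b[i])&(q[:,f]<b[i+1])][:,ax],50+49*sgn) for i in range(10)]); k=np.polyfit(xs,ys,1)
        print(lab,"at",xs[[0,-1]].round(),np.polyval(k,xs[[0,-1]]).round(1),"deg",np.degrees(np.arctan(k[0])).round(2),"res",abs(ys-np.polyval(k,xs)).max().round(1))
```

```text
hood [ 134.8  101.8 -220.3] 0.05158889633077196 [ 17 124 233]
ledge [  54.3  131.2 -241.8] 0.03006919433115471 [ 20 111 248]
handle [-7.9 31.1 -0.5] 0.2714389167293981 [110 191 115]
hood 9647 0.05246832132324666
front at [ 49. 145.] [97.4 97.2] deg -0.11 res 0.4
back at [ 49. 145.] [170.5 170.4] deg -0.06 res 0.3
right at [103. 164.] [39.2 38.5] deg -0.67 res 0.4
ledge 10514 0.03040324960347382
front at [ 52. 149.] [13.2 12.3] deg -0.52 res 0.7
back at [ 52. 149.] [98.9 99.9] deg 0.58 res 0.7
right at [20. 92.] [36.3 45.6] deg 7.43 res 4.9
```

Run:
```python
from h import *
delta([.4577,.0591,.13],Rt(12.4))
```

```text
d [116.9 -62.6 141.7] r [-0.0007  0.0011 -0.0003] rows>= 4.653457007741652 0.010605311521830614
```

```bash
python3 -m pendant '[[12,-8,5,0,0,0],[36,-22,20,0,0,0],[62,-35,50,0,0,0],[90,-50,85,0,0,0],[110,-60,120,0,0,0],[117,-63,142,0,0,0],[117,-63,142,0,0,0],[117,-63,142,0,0,0],[117,-63,142,0,0,0]]'
python3 - <<'E'
from h import *
st();delta([.4577,.0591,.0605],Rt(12.4))
E
```

```text
t: 4.95
ee_pos: [0.4596, 0.0597, 0.1314]
eef_rot: [0.627, 0.779, 0.001, 0.001]
wrist_force: [0.4, -0.7, -0.8]
grip_width: 0.0227
finger_force: 59.3
t 4.95 p [0.4596 0.0597 0.1314] yawY 12.33 z [ 0.0032  0.     -1.    ] F [ 0.4 -0.7 -0.8] M [-0.03 -0.01 -0.02] w 0.0227 ff 59.29153561592102
d [-0.2 -2.2 70.9] r [ 0.0031  0.0007 -0.0012] rows>= 1.7016887520744637 0.02733183659507955
```

```bash
python3 -m pendant '[[0,-2,20,0,0,0],[0,-2,42,0,0,0],[0,-2,60,0,0,0],[0,-2,71,0,0,0],[0,-2,71,0,0,0],[0,-2,71,0,0,0],[0,-2,71,0,0,0],[0,-2,71,0,0,0]]'
python3 - <<'E'
from h import *
st();img,dep,c,P=pts("wrist"); np.savez("/tmp/w3.npz",img=img,P=P,dep=dep); save("w3",img)
delta([.609-.047*.9767,.0926-.047*.2147,.0605],Rt(12.4))
E
```

```text
t: 5.62
ee_pos: [0.4565, 0.0607, 0.0603]
eef_rot: [0.626, 0.78, 0.001, 0.001]
wrist_force: [0.5, 0.4, -2.0]
grip_width: 0.0227
finger_force: 59.3
t 5.6167 p [0.4565 0.0607 0.0603] yawY 12.46 z [ 0.0028 -0.     -1.    ] F [ 0.5  0.4 -2. ] M [-0.    0.07 -0.03] w 0.0227 ff 59.281593561172485
d [-1.80e+00  1.09e+02 -1.00e-01] r [0.0024 0.0006 0.0013] rows>= 2.6153656168468604 0.0225794064877291
```

View pics/w3.png

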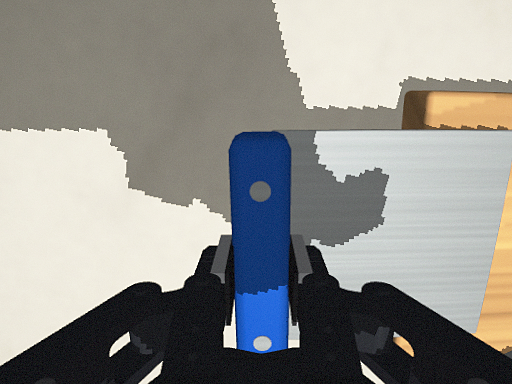

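Blade now over the ledge (ledge's far corner at (404,93), blade edge row 131). Check lateral alignment from that edge.

Run:
```python
from h import *
d=np.load("/tmp/w3.npz"); img,P=d["img"],d["P"]; z=P[...,2]
tcp=np.array([.4565,.0607,.0603]);th=np.radians(12.46);yd=np.array([np.cos(th),np.sin(th)]);xd=np.array([-yd[1],yd[0]])
hsv=cv2.cvtColor(img,cv2.COLOR_RGB2HSV); H,S,V=[hsv[...,i].astype(int) for i in range(3)]
Q=np.stack([(P[...,:2]-tcp[:2])@yd,(P[...,:2]-tcp[:2])@xd,z-tcp[2]],-1)*1000
m=(H>5)&(H<25)&(S>60)&(abs(z-.03)<.004)&(Q[...,1]>57)
print(m.sum(),"ledge left",[np.percentile(Q[m&(Q[...,0]>a)&(Q[...,0]<a+8)][:,1],98).round(1) for a in (80,88,96,104)],"front",np.percentile(Q[m][:,0],2))
m=(S<60)&(Q[...,2]>-32)&(Q[...,2]<-18)&(Q[...,0]>25)
print("blade left",[np.percentile(Q[m&(Q[...,0]>a)&(Q[...,0]<a+8)][:,1],99).round(1) for a in (30,50,70,90,100)],np.median(z[m]))
```

```text
3342 ledge left [np.float64(73.5), np.float64(73.7), np.float64(73.5), np.float64(73.7)] front 74.7148158785597
blade left [np.float64(55.8), np.float64(56.4), np.float64(56.2), np.float64(56.4), np.float64(56.6)] 0.03594375369002
```

```bash
python3 -m pendant '[[-1,2,0,0,0,0],[-3,8,0,0,0,0],[-3,15,0,0,0,0],[-3,22,0,0,0,0],[-3,28,0,0,0,0],[-3,34,0,0,0,0],[-3,40,0,0,0,0],[-3,46,0,0,0,0],[-3,52,0,0,0,0],[-3,58,0,0,0,0],[-3,64,0,0,0,0],[-3,70,0,0,0,0]]'
python3 - <<'E'
from h import *
st();delta([.609-.047*.9767,.0926-.047*.2147,.0605],Rt(12.4))
E
```

```text
t: 6.67
ee_pos: [0.5246, 0.0731, 0.0589]
eef_rot: [0.626, 0.78, -0.0, 0.0]
wrist_force: [0.1, -0.8, -1.3]
grip_width: 0.023
finger_force: 59.3
t 6.6667 p [0.5246 0.0731 0.0589] yawY 12.5 z [-1.e-04 -2.e-04 -1.e+00] F [ 0.1 -0.8 -1.3] M [0.   0.05 0.01] w 0.023 ff 59.287487268447876
d [ 0.9 39.6 -1.6] r [-0.0001  0.0001  0.0017] rows>= 0.950841419173697 0.01375037233110415
```

```bash
python3 -m pendant '[[0,5,0,0,0,0],[0,11,0,0,0,0],[0,17,0,0,0,0],[0,23,0,0,0,0],[0,28,0,0,0,0],[0,32,0,0,0,0],[0,35,0,0,0,0],[0,35,0,0,0,0]]'
python3 -m pendant '[[0,2,0,0,0,0],[0,4,0,0,0,0],[0,5,0,0,0,0],[0,6,0,0,0,0],[0,6,0,0,0,0]]'
python3 - <<'E'
from h import *
st();delta([.609-.047*.9767,.0926-.047*.2147,.0605],Rt(12.4))
E
```

```text
t: 7.33
ee_pos: [0.5589, 0.0807, 0.059]
eef_rot: [0.626, 0.78, 0.0, 0.0]
wrist_force: [-0.2, -0.5, -1.6]
grip_width: 0.0229
finger_force: 59.3
t: 7.75
ee_pos: [0.5626, 0.0815, 0.0585]
eef_rot: [0.626, 0.78, -0.001, -0.001]
wrist_force: [-4.4, -1.2, 0.1]
grip_width: 0.0228
finger_force: 59.4
t 7.75 p [0.5626 0.0815 0.0585] yawY 12.48 z [-0.0033 -0.001  -1.    ] F [-4.4 -1.2  0.1] M [-0.14  0.83 -0.18] w 0.0228 ff 59.43864941596985
d [ 0.9  0.7 -2. ] r [-0.0035  0.0003  0.0014] rows>= 0.05495703208194238 0.029996587682039114
```

```bash
python3 -m pendant '[[0,1,0,0,0,0],[0,2,0,0,0,0],[0,3,0,0,0,0],[0,3,0,0,0,0],[0,3,0,0,0,0]]'
python3 -m pendant '[[0,0,0.5,0,0,0],[0,0,1,0,0,0],[0,0,1.5,0,0,0],[0,0,1.5,0,0,0]]'
python3 - <<'E'
from h import *
st();delta([.609-.047*.9767,.0926-.047*.2147,.0605],Rt(12.4))
E
```

```text
t: 8.17
ee_pos: [0.5628, 0.0818, 0.0582]
eef_rot: [0.626, 0.78, -0.004, -0.003]
wrist_force: [-11.6, -1.8, 4.9]
grip_width: 0.0227
finger_force: 60.1
t: 8.5
ee_pos: [0.5628, 0.0817, 0.0578]
eef_rot: [0.626, 0.78, -0.004, -0.002]
wrist_force: [-14.3, -2.2, 13.3]
grip_width: 0.0223
finger_force: 61.1
t 8.5 p [0.5628 0.0817 0.0578] yawY 12.44 z [-0.0088 -0.0034 -1.    ] F [-14.3  -2.2  13.3] M [-0.34  2.33 -0.27] w 0.0223 ff 61.14765286445618
d [ 0.7  0.4 -2.7] r [-0.0093  0.0014  0.0007] rows>= 0.06709954295994068 0.07543755476995892
```

```bash
python3 -m pendant '[[0,0,0,0,0,0],[0,0,0,0,0,0],[0,0,0,0,0,0],[0,0,0,0,0,0],[0,0,0,0,0,0]]' 0.5
python3 - <<'E'
from h import *
st()
E
```

```text
t: 8.92
ee_pos: [0.5678, 0.0825, 0.0577]
eef_rot: [0.626, 0.78, 0.001, 0.0]
wrist_force: [0.5, -0.3, 0.1]
grip_width: 0.0426
finger_force: 0.0
t 8.9167 p [0.5678 0.0825 0.0577] yawY 12.49 z [ 1.4e-03  2.0e-04 -1.0e+00] F [ 0.5 -0.3  0.1] M [0.   0.05 0.01] w 0.0426 ff 0.0
```

```bash
python3 -m pendant '[[0,-2,-5,0,0,0],[0,-4,-20,0,0,0],[0,-4,-50,0,0,0],[0,-4,-90,0,0,0],[0,-4,-130,0,0,0],[0,-4,-165,0,0,0],[0,-4,-180,0,0,0],[0,-4,-180,0,0,0],[0,-4,-180,0,0,0]]'
python3 - <<'E'
from h import *
st();img,dep,c,P=pts("wrist"); np.savez("/tmp/w4.npz",img=img,P=P,dep=dep); save("w4",img)
th=np.radians(12.4);yd=np.array([np.cos(th),np.sin(th)]);xd=np.array([-yd[1],yd[0]]);H0=np.array([.609,.0926])
Q=np.stack([(P[...,:2]-H0)@yd,(P[...,:2]-H0)@xd,P[...,2]],-1)*1000
hsv=cv2.cvtColor(img,cv2.COLOR_RGB2HSV); H,S,V=[hsv[...,i].astype(int) for i in range(3)]
m=(H>100)&(H<130)&(S>150)&(abs(Q[...,2]-58)<5); q=Q[m]; print("handle",cv2.minAreaRect(q[:,:2].astype(np.float32)),np.median(q[:,2]))
m=(H>5)&(H<25)&(S>60)&(abs(Q[...,2]-52)<4); q=Q[m]; print("hood",cv2.minAreaRect(q[:,:2].astype(np.float32)),np.percentile(q[:,0],[1,99]))
E
```

```text
t: 9.67
ee_pos: [0.5635, 0.0817, 0.2385]
eef_rot: [0.626, 0.78, 0.001, 0.001]
wrist_force: [0.0, 0.4, -1.4]
grip_width: 0.0426
finger_force: 0.0
t 9.6667 p [0.5635 0.0817 0.2385] yawY 12.49 z [ 2.4e-03 -2.0e-04 -1.0e+00] F [ 0.   0.4 -1.4] M [ 0.03  0.02 -0.04] w 0.0426 ff 0.0
handle ((28.640647888183594, 72.86070251464844), (297.50665283203125, 90.05241394042969), 42.85409164428711) 56.62213824884822
hood ((86.02029418945312, -43.52313232421875), (242.56541442871094, 355.25469970703125), 12.748666763305664) [ 3.15313514 76.76493534]
```

View pics/w4.png

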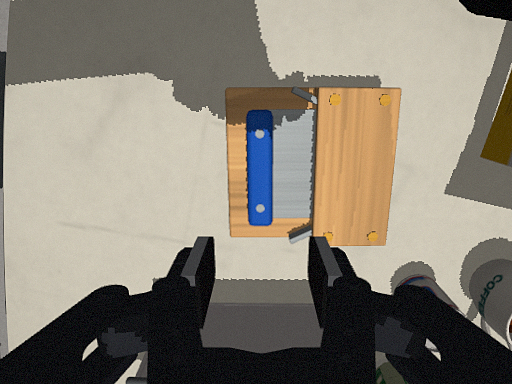

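Scraper lies home: handle centred on the ledge at (260,168), blade through the guides into the slot. Numeric check, plus positions for the lid part.

Run:
```python
from h import *
d=np.load("/tmp/w4.npz"); img,P=d["img"],d["P"]
th=np.radians(12.4);yd=np.array([np.cos(th),np.sin(th)]);xd=np.array([-yd[1],yd[0]]);H0=np.array([.609,.0926])
Q=np.stack([(P[...,:2]-H0)@yd,(P[...,:2]-H0)@xd,P[...,2]],-1)*1000
hsv=cv2.cvtColor(img,cv2.COLOR_RGB2HSV); H,S,V=[hsv[...,i].astype(int) for i in range(3)]
w=np.zeros(H.shape,bool); w[60:260,200:420]=1
q=Q[w&(H>100)&(H<130)&(S>150)&(abs(Q[...,2]-58)<4)]; print("handle",cv2.minAreaRect(q[:,:2].astype(np.float32)),np.median(q[:,2]))
q=Q[w&(H>5)&(H<25)&(S>60)&(abs(Q[...,2]-52)<4)]; print("hood",cv2.minAreaRect(q[:,:2].astype(np.float32)))
q=Q[w&(H>5)&(H<25)&(S>60)&(abs(Q[...,2]-30)<4)]; print("ledge",cv2.minAreaRect(q[:,:2].astype(np.float32)))
q=Q[w&(S<40)&(abs(Q[...,2]-33)<2)]; print("blade",np.percentile(q,[2,98],axis=0))
d=np.load("/tmp/w1.npz"); img,P=d["img"],d["P"]; q=P[150:235,0:66]; q=q[(q[...,2]>.02)&(q[...,2]<.07)]; print("timer",q.min(0),q.max(0))
delta([.45,-.18,.27],Rt(-78))
```

```text
handle ((-49.10380554199219, 1.0589370727539062), (106.83280944824219, 22.371929168701172), 89.95491790771484) 56.65249881768735
hood ((20.437973022460938, -1.1598739624023438), (115.20013427734375, 153.9201202392578), 0.27972230315208435)
ledge ((-38.6251335144043, -0.797332763671875), (86.03640747070312, 152.7771759033203), 0.44260185956954956)
blade [[-35.47476872 -52.16627204  31.06484994]
 [  3.14632784  53.38198162  33.48717901]]
timer [ 0.3467021  -0.42224414  0.02000043] [ 0.41095927 -0.36019561  0.05937497]
d [-230.8 -166.5  -32.8] r [-3.0000e-04  1.0000e-03  1.5794e+00] rows>= 6.870190453958083 12.638405722635765
```

```bash
python3 -m pendant '[[-10,-10,-6,0,0,0.08],[-30,-22,-10,0,0,0.19],[-52,-36,-12,0,0,0.31],[-75,-50,-12,0,0,0.43],[-98,-66,-12,0,0,0.55],[-122,-82,-12,0,0,0.67],[-146,-98,-12,0,0,0.79],[-170,-112,-12,0,0,0.91],[-194,-126,-12,0,0,1.03],[-218,-136,-12,0,0,1.15],[-240,-144,-12,0,0,1.27],[-260,-148,-12,0,0,1.39]]' 0.3
python3 - <<'E'
from h import *
st();delta([.475,-.232,.25],Rt(-78))
E
```

```text
t: 10.72
ee_pos: [0.4725, -0.2059, 0.2473]
eef_rot: [0.981, 0.194, -0.002, -0.001]
wrist_force: [1.0, 0.4, -1.1]
grip_width: 0.0597
finger_force: 0.0
t 10.7167 p [ 0.4725 -0.2059  0.2473] yawY -67.6 z [-4.5e-03  8.0e-04 -1.0e+00] F [ 1.   0.4 -1.1] M [ 0.05 -0.04  0.04] w 0.0597 ff 0.0
d [-7.6 25.  -2.7] r [-0.0021  0.0041  0.1816] rows>= 0.6308965265804035 1.4536130024232419
```

```bash
python3 -m pendant '[[-3,10,-1,0,0,0.08],[-8,25,-2,0,0,0.16],[-8,25,-2,0,0,0.18],[-8,25,-2,0,0,0.18],[-8,25,-2,0,0,0.18],[-8,25,-2,0,0,0.18]]'
python3 - <<'E'
from h import *
st();img,dep,c,P=pts("wrist"); np.savez("/tmp/w5.npz",img=img,P=P,dep=dep); save("w5",img); z=P[...,2]
hsv=cv2.cvtColor(img,cv2.COLOR_RGB2HSV); H,S,V=[hsv[...,i].astype(int) for i in range(3)]
m=((H<6)|(H>174))&(S>150)&(z>.128)&(z<.137); n,l,s,_=cv2.connectedComponentsWithStats(m.astype(np.uint8)); i=1+np.argmax(s[1:,4]); q=P[l==i]
print("tab",s[i],cv2.minAreaRect((q[:,:2]*1000).astype(np.float32)),np.median(q[:,2]))
b=np.radians(12.1); X=np.array([np.cos(b),np.sin(b)]); Y=np.array([-X[1],X[0]])
print("tab x",np.percentile(q[:,:2]@X,[1,99]),"y",np.percentile(q[:,:2]@Y,[1,99]))
m=(abs(z-.129)<.004)&(S<60);n,l,s,_=cv2.connectedComponentsWithStats(m.astype(np.uint8)); i=1+np.argmax(s[1:,4]); q=P[l==i]
r=q[:,:2]@X; t=q[:,:2]@Y
print("lid",s[i],cv2.minAreaRect((q[:,:2]*1000).astype(np.float32)),np.median(q[:,2])); xs=np.linspace(np.percentile(t,5),np.percentile(t,95),11)
e=[np.percentile(r[(t>=xs[j])&(t<xs[j+1])],1) for j in range(10)]; print("front",np.round(e,4),xs[[0,-1]])
E
```

```text
t: 11.22
ee_pos: [0.4771, -0.2288, 0.2508]
eef_rot: [0.994, 0.111, -0.001, -0.001]
wrist_force: [-0.9, 0.2, -0.2]
grip_width: 0.0599
finger_force: 0.0
t 11.2167 p [ 0.4771 -0.2288  0.2508] yawY -77.28 z [-0.0013  0.001  -1.    ] F [-0.9  0.2 -0.2] M [0.05 0.02 0.01] w 0.0599 ff 0.0
tab [ 248  139   35   79 2620] ((486.4548034667969, -228.97201538085938), (59.88745880126953, 24.926044464111328), 12.061716079711914) 0.1324853177413085
tab x [0.3990485  0.45726389] y [-0.33794613 -0.31343005]
lid [  101     0   334   162 48341] ((553.6810913085938, -214.7734832763672), (111.0278091430664, 225.8792266845703), 12.707650184631348) 0.13028813745001033
front [0.4475 0.4479 0.4476 0.4475 0.4495 0.4498 0.4481 0.448  0.4479 0.4486] [-0.42651955 -0.2258198 ]
```

View pics/w5.png

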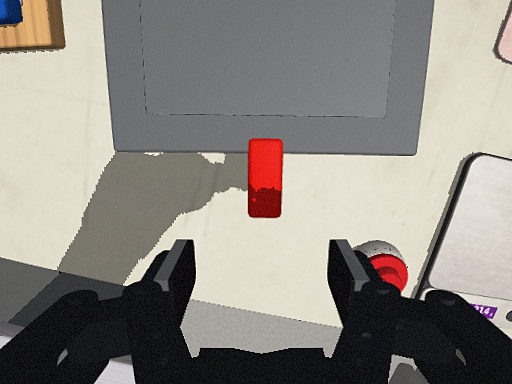

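Tab seen at (265,178), lid front edge row ~152; consistent with the given sizes (50 mm jut).

Run:
```python
from h import *
delta([.4748,-.2313,.126],Rt(-77.9))
```

```text
d [ -2.7   1.8 125.1] r [-0.0008  0.0006  0.0104] rows>= 3.0004526611620155 0.08390837242901762
```

```bash
python3 -m pendant '[[-2,2,15,0,0,0.01],[-2.7,2,45,0,0,0.01],[-2.7,2,75,0,0,0.01],[-2.7,2,100,0,0,0.01],[-2.7,2,118,0,0,0.01],[-2.7,2,125,0,0,0.01],[-2.7,2,125,0,0,0.01],[-2.7,2,125,0,0,0.01]]'
python3 -m pendant '[[0,0,0,0,0,0],[0,0,0,0,0,0],[0,0,0,0,0,0],[0,0,0,0,0,0],[0,0,0,0,0,0],[0,0,0,0,0,0],[0,0,0,0,0,0]]' 1
python3 - <<'E'
from h import *
st()
hx=np.array([.7075,-.1815]);X=np.array([np.cos(np.radians(12.1)),np.sin(np.radians(12.1))])
s=manip.state();R0=Ro.from_quat(s["eef_rot"])
for a in (0,3,6,10,14,18,22,26,30,34,38,42,45):
    f=np.radians(a);c,sn=np.cos(f),np.sin(f); p=np.r_[hx+X*(-.238*c+.006*sn),.120+.238*sn+.006*c]; print(a,(R0.inv().apply(p-s["ee_pos"])*1000).round(1))
E
```

```text
t: 11.93
ee_pos: [0.4756, -0.2327, 0.1271]
eef_rot: [0.995, 0.105, 0.0, 0.0]
wrist_force: [0.1, 0.3, 0.5]
grip_width: 0.0599
finger_force: 0.0
t: 12.52
ee_pos: [0.4756, -0.2317, 0.1282]
eef_rot: [0.995, 0.104, 0.001, -0.001]
wrist_force: [-1.1, 3.7, 6.8]
grip_width: 0.0251
finger_force: 59.0
t 12.5167 p [ 0.4756 -0.2317  0.1282] yawY -78.02 z [ 0.001   0.0012 -1.    ] F [-1.1  3.7  6.8] M [ 0.84  0.4  -0.09] w 0.0251 ff 58.98813486099243
0 [-0.8 -0.5  2.2]
3 [ -0.1  -0.5 -10.3]
6 [  1.2  -0.5 -22.7]
10 [  3.9  -0.5 -39.1]
14 [  7.8  -0.5 -55.2]
18 [ 12.8  -0.6 -71.1]
22 [ 18.9  -0.6 -86.5]
26 [  26.1   -0.6 -101.5]
30 [  34.3   -0.6 -116. ]
34 [  43.4   -0.7 -129.9]
38 [  53.5   -0.7 -143. ]
42 [  64.6   -0.7 -155.5]
45 [  73.4   -0.8 -164.3]
```

```bash
python3 -m pendant '[[0,0,-3,0,0,0],[0.7,0,-8,0,0,0],[1,0,-14,0,0,0],[2,0,-25,0,0,0],[3.5,0,-33,0,0,0],[4.7,0,-41,0,0,0],[6.5,0,-49,0,0,0],[8.6,0,-57,0,0,0],[11,0,-65,0,0,0],[13.6,0,-73,0,0,0],[13.6,0,-73,0,0,0],[13.6,0,-73,0,0,0]]'
python3 - <<'E'
from h import *
st()
hx=np.array([.7075,-.1815]);X=np.array([np.cos(np.radians(12.1)),np.sin(np.radians(12.1))])
s=manip.state();R0=Ro.from_quat(s["eef_rot"]);R0=Rt(-77.9)
r=(s["ee_pos"][:2]-hx)@X; print("radius",np.hypot(r,s["ee_pos"][2]-.12),"angle",np.degrees(np.arctan2(s["ee_pos"][2]-.12,-r)-np.arctan2(6,238)))
for a in (18,22,26,30,34,38,42,45):
    f=np.radians(a);c,sn=np.cos(f),np.sin(f); p=np.r_[hx+X*(-.238*c+.006*sn),.120+.238*sn+.006*c]; print(a,(R0.inv().apply(p-s["ee_pos"])*1000).round(1))
E
```

```text
t: 13.52
ee_pos: [0.4891, -0.2288, 0.2001]
eef_rot: [0.995, 0.105, 0.001, -0.001]
wrist_force: [3.1, 4.3, -4.2]
grip_width: 0.0247
finger_force: 59.3
t 13.5167 p [ 0.4891 -0.2288  0.2001] yawY -77.98 z [ 0.0013  0.0013 -1.    ] F [ 3.1  4.3 -4.2] M [ 0.89 -0.36 -0.07] w 0.0247 ff 59.274954199790955
radius 0.23740949339743195 angle 18.27946470425506
18 [-1.  -0.5  0.9]
22 [  5.1  -0.5 -14.6]
26 [ 12.2  -0.5 -29.6]
30 [ 20.4  -0.5 -44.1]
34 [ 29.5  -0.5 -57.9]
38 [ 39.6  -0.5 -71.1]
42 [ 50.6  -0.5 -83.6]
45 [ 59.4  -0.5 -92.4]
```

```bash
python3 -m pendant '[[2,0,-6,0,0,0],[5,0,-14,0,0,0],[8.6,0,-22,0,0,0],[12.6,0,-29.5,0,0,0],[16.6,0,-37,0,0,0],[21,0,-44.5,0,0,0],[26,0,-52,0,0,0],[31,0,-59,0,0,0],[37,0,-67,0,0,0],[43,0,-74.5,0,0,0],[49,0,-81,0,0,0],[54,0,-87,0,0,0]]'
python3 -m pendant '[[3,0,-3,0,0,0],[5,0,-5,0,0,0],[6,0,-6,0,0,0],[6,0,-6,0,0,0],[6,0,-6,0,0,0],[6,0,-6,0,0,0]]'
python3 - <<'E'
from h import *
st()
hx=np.array([.7075,-.1815]);X=np.array([np.cos(np.radians(12.1)),np.sin(np.radians(12.1))]);Y=np.array([-X[1],X[0]])
s=manip.state()
r=(s["ee_pos"][:2]-hx)@X; print("radius",np.hypot(r,s["ee_pos"][2]-.12),"angle",np.degrees(np.arctan2(s["ee_pos"][2]-.12,-r)-np.arctan2(6,238)))
for n in ("scene","side"):
    img,dep,c,P=pts(n); save(n+"2",img); Q=np.stack([(P[...,:2]-hx)@X,(P[...,:2]-hx)@Y,P[...,2]-.12],-1)*1000
    hsv=cv2.cvtColor(img,cv2.COLOR_RGB2HSV); S=hsv[...,1]
    m=(S<70)&(Q[...,0]>-150)&(Q[...,0]<-10)&(abs(Q[...,1])<105)&(Q[...,2]>20)&(abs(Q[...,0]+Q[...,2])<40)
    q=Q[m]; k=np.polyfit(q[:,0],q[:,2],1)
    for _ in range(5):
        e=abs(q[:,2]-np.polyval(k,q[:,0])); q=q[e<max(6,1.5*np.median(e))]; k=np.polyfit(q[:,0],q[:,2],1)
    print(n,len(q),"lid angle",np.degrees(np.arctan(-k[0])),"off",k[1])
E
```

```text
t: 14.52
ee_pos: [0.5415, -0.2177, 0.2862]
eef_rot: [0.995, 0.105, -0.0, -0.001]
wrist_force: [4.8, 4.1, -10.5]
grip_width: 0.0249
finger_force: 59.8
t: 15.02
ee_pos: [0.5469, -0.2166, 0.2916]
eef_rot: [0.994, 0.105, -0.001, -0.001]
wrist_force: [3.2, 3.8, -8.1]
grip_width: 0.0246
finger_force: 60.0
t 15.0167 p [ 0.5469 -0.2166  0.2916] yawY -77.97 z [-0.0015  0.0016 -1.    ] F [ 3.2  3.8 -8.1] M [ 0.62 -0.25 -0.04] w 0.0246 ff 59.984344840049744
radius 0.2376082740648361 angle 44.79284701313597
scene 1995 lid angle 43.42576754656221 off 17.481328989546594
side 1880 lid angle 43.631679651260974 off 13.52516213705728
```

View pics/side2.png

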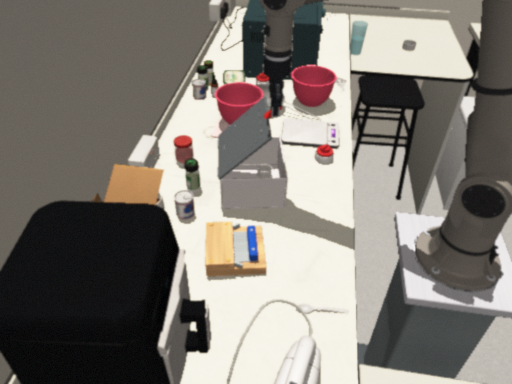

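Side view: lid raised (240,135) with the gripper on its tab, scraper in the holder (250,243), bystanders in place. Recheck the angle with a plane fit free of regression bias.

Run:
```python
from h import *
st()
hx=np.array([.7075,-.1815]);X=np.array([np.cos(np.radians(12.1)),np.sin(np.radians(12.1))]);Y=np.array([-X[1],X[0]])
for n in ("scene","side"):
    img,dep,c,P=pts(n); Q=np.stack([(P[...,:2]-hx)@X,(P[...,:2]-hx)@Y,P[...,2]-.12],-1)*1000
    S=cv2.cvtColor(img,cv2.COLOR_RGB2HSV)[...,1]; u=(Q[...,2]-Q[...,0])/2**.5; v=(Q[...,0]+Q[...,2])/2**.5
    m=(S<70)&(u>30)&(u<190)&(abs(Q[...,1])<95)&(abs(v-9)<20)
    q=Q[m]
    for _ in range(6):
        mu=q.mean(0); w=np.linalg.svd(q-mu,full_matrices=False)[2][2]; e=abs((q-mu)@w); q=q[e<max(4,2.5*np.median(e))]
    w*=np.sign(w[2]); print(n,len(q),"normal",w.round(4),"angle",np.degrees(np.arctan2(w[0],w[2])),"dist",mu@w)
```

```text
t 15.1167 p [ 0.5469 -0.2166  0.2916] yawY -77.97 z [-0.0015  0.0015 -1.    ] F [ 3.9  4.  -8.2] M [ 0.73 -0.26 -0.02] w 0.0246 ff 59.98894929885864
scene 1534 normal [ 0.6939 -0.001   0.7201] angle 43.93774493576628 dist 11.902818694775553
side 1472 normal [ 0.6902 -0.0017  0.7236] angle 43.645459932347556 dist 9.895914208134894
```

```bash
python3 -m pendant '[[1,0,-1,0,0,0],[2,0,-2,0,0,0],[2,0,-2,0,0,0],[2,0,-2,0,0,0],[2,0,-2,0,0,0],[2,0,-2,0,0,0],[2,0,-2,0,0,0],[2,0,-2,0,0,0],[2,0,-2,0,0,0]]'
python3 - <<'E'
from h import *
st()
hx=np.array([.7075,-.1815]);X=np.array([np.cos(np.radians(12.1)),np.sin(np.radians(12.1))])
s=manip.state();r=(s["ee_pos"][:2]-hx)@X; print("angle",np.degrees(np.arctan2(s["ee_pos"][2]-.122,-r)-np.arctan2(6,238)),abs(s["dq"]).max())
print(manip.job_done())
E
```

```text
t: 15.97
ee_pos: [0.5487, -0.2162, 0.2934]
eef_rot: [0.995, 0.105, -0.001, -0.001]
wrist_force: [3.2, 4.5, -8.9]
grip_width: 0.0249
finger_force: 59.9
t 15.9667 p [ 0.5487 -0.2162  0.2934] yawY -77.98 z [-0.0021  0.0016 -1.    ] F [ 3.2  4.5 -8.9] M [ 0.62 -0.22 -0.05] w 0.0249 ff 59.94794547557831
angle 45.06964912934954 0.0026236238606912143
the job is handed in; nothing more can be done
None
```

The scraper is fully home in the holder slot and lying there, and the gripper is holding the lid still by its red tab at 45 degrees (45.1 from the arm's position; the camera plane fit read about 1 degree lower before the final 0.6-degree lift). The job was handed in at 16 s, with the other things on the worktop looking undisturbed in the last side picture.

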